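Seat the filled vial block on the dry-block heater

ROBOT

A 7-joint arm with a two-finger parallel gripper is mounted at the origin on a cart in front of the work surface, level with it; the furniture and walls round the work are solid. World frame = base frame: x ahead of the robot, y to its left, z up, the work surface at z = 0. Lengths are in m, angles in rad, forces in N, time in s.
With the tool pointing down it reaches from about 0.4 to 0.85 m from the base axis. Payload 4.5 kg.
Tool frame: the origin (TCP) lies where the fingers leave the gripper's body, on its centre line; the fingertips stand 64 mm ahead of it and the grasp point (between the pads) lies 45 mm ahead of it (env.tip_reach is the distance from the TCP to the fingertips, in m); x points along the fingers, z is the direction in which the jaws open and shut, and the axes are right-handed (so a half turn about x gives the same grasp; the last joint's range is limited). The gripper opens to 88 mm and grips with 3 to 60 N. Pads are 18 mm wide; open, the fingers measure 123 mm over their backs; the gripper's body (75 mm by 187 mm) begins 45 mm behind the grasp point.
Start: joints at [-1.22, 0.689, -0.195, 1.565, 0.157, 0.902, -0.215], TCP at [0.195, 0.594, 0.303] pointing down, gripper open.
Joint ranges: [-3.01, 3.01], [-0.46, 2.08], [-1.47, 1.51], [0.13, 2.56], [-1, 4.14], [0.04, 2.09], [-2.66, 2.66]. Speed limits (rad/s): [2.57, 2.57, 3.14, 3.14, 3.14, 3.14, 3.14].

INTERFACE

Orientations are given as a unit quaternion [w, x, y, z].
In Python, from rig import env gives the robot as it stands.
- The arm moves only by the tool send_rows, never from a script. Its arguments are lists of equal length, an entry for each row: "xyz": the shift along the tool's x, y, z in m, a list of three; "twist": the turn, a rotation vector about the tool's x, y, z in degrees, a list of three. A call has 1 to 8 rows; each row is the pose to reach, as a shift and turn from the pose measured when the call began, along the tool's axes at that moment; what a row does not reach only later rows make up. A row lasts 1/8 s, in which the tool goes at most 62.5 mm and 10.7 degrees, less where a joint would pass 70% of its speed; a pose out of reach is approached as far as the arm can. A call with a gripper value outside its range is refused whole. "jaw" is the opening, from 0 (shut) to 1 (fully open), set as the call begins (left out, the last holds). The fingers move at their own pace and stop on an object; "grip_force" is the grip in N (left out, the last holds). Time passes only in rows, so rows that repeat a pose let the fingers close. It gives the time, the measured TCP pose, the force and the opening at its end, in the units of the state.
- env.observe(): the state, without advancing time (a new reading comes with each control period).
- env.read_camera(name): name is "side" or "top"; returns (picture, depth): 480x640x3 uint8, blue, green, red; 480x640 float32, m along the optical axis (not along the pixel's ray), 0 where there is no reading.
- env.camera_info(name): a dict with "camera_matrix" (3x3 intrinsics, pixels), "k1" (the pictures are not rectified: a ray, as slopes to the right and down, at radius r is drawn at 1 + k1 r^2 times it, then the intrinsics apply), "R" (3x3) and "t" (3): a world point X has camera coordinates R X + t. Camera axes: x right, y down, z forward; pixel columns grow to the right and rows downward; lengths in m; the calibration is good to about 2 mm. A picture is of the moment at which its call begins. camera_info takes no time and is no camera call.
- env.hand_in(): hands the job in, once; it reports no verdict.
The state is a dict: "time": time; "q": joint angles; "joint_velocities": joint speeds; "tau": joint torques, N m; "position": TCP position; "ee_rot": TCP orientation; "contact_force": force on the tool from outside, world axes, zero at the start; "torque": the same for the moment, N m; "grip_width": opening from 0.0 (shut) to 1.0 (fully open).
Only numpy, scipy, OpenCV 4.12 (cv2) and the standard library are available. Lean on these libraries where they do the work, as an engineer would, in place of code of your own. Each camera call takes 0.05 s, during which the arm holds its last target. There are 200 camera calls.

TASK

The aluminium block of capped vials has been filled on the slanted loading stand and now has to be heated. Lift it off the stand, bring it upright and lower it over the two locating pegs in the heater's free bay, either way round, until it sits fully home and flush on the hot plate; the vials are glass, so keep hold of the block until it is down and only then let go. Do not tip it over, and leave the other things on the bench where they are.

Things in the scene. Friction and masses are not known exactly. Their poses are not given: they have to be found in the camera images.
- vial_block: The part to move, 0.5 kg: aluminium block 64 (x) x 84 (y) x 44 mm with six fixed capped vials, tops 69 mm above its underside, and a bridge handle. Origin at the centre of its underside; z its upright direction (leaning 32 degrees towards the robot in the stand, x then uphill), y along the handle. Two holes in the underside, 13 mm wide, 18 mm deep, at y = -30 and +30 mm, x = 0.
- handle (a point): Middle of the block's handle bar, 102 mm above its underside; axes of the block. The black bar runs along y between posts at y = -38 and +38 mm, is 12 mm thick (x) and 20 mm high (92 to 112 mm above the underside), with free space below it down to the vial caps at 69 mm.
- stand: Slanted loading stand (fixed): grey bent sheet, 86 x 100 mm, sloping 32 degrees down towards the robot, with an 18 mm lip along the low edge and 8 mm lips at the sides that hold the block with 3 mm play. Origin at the centre of its foot on the bench, x uphill, z up; the middle of the sloped face is 36 mm above the origin.
- heater: Dry-block heater (fixed): white housing 210 (x) x 250 (y) mm, dark deck 63 mm above the bench, sloped control panel at the front (-x). Origin at the centre of its underside. Two bays side by side on the deck, 56 mm either side of the origin along y: one free, one taken by tube_block; which is which varies.
- tube_block: Low aluminium tube block with six empty wells and no handle, fixed in the other bay of the heater, 64 x 84 mm, its top 36 mm above the deck. Origin at the centre of its foot, on the deck.
- hot_plate: The free bay's hot plate (fixed): aluminium, 72 (x) x 94 (y) x 6 mm, with two upright steel pegs at y = -30 and +30 mm, x = 0, 10 mm in diameter with tapered tips, 14 mm high above the plate. Origin at the centre of its underside on the deck, z up.
- bay_seat (a point): Centre of the hot plate's upper face, between the pegs; where the origin of the vial block comes to lie when it is fully seated. Same axes as hot_plate.
- tip_box: Bystander on the bench, to be left alone: pipette-tip box, blue with clear lid, 100 x 70 x 58 mm; origin at the centre of its underside.
- amber_bottle: Bystander on the bench, to be left alone: brown bottle with black cap, 56 mm wide, 120 mm high; origin at the centre of its underside.
- micropipette: Bystander on the bench, to be left alone: micropipette lying flat, 232 x 37 x 30 mm; origin at the centre of its underside.
- white_bottle: Bystander on the bench, to be left alone: white bottle with white cap, 42 mm wide, 85 mm high; origin at the centre of its underside.
- petri_dish: Bystander on the bench, to be left alone: covered petri dish, 69 mm wide, 14 mm high; origin at the centre of its underside.
- spare_vial: Bystander on the bench, to be left alone: single capped vial, 21 mm wide, 44 mm high; origin at the centre of its underside.

How it is judged:
On the way:
1. the block is lowered over the pegs while still in the fingers, to within 8 mm of the hot plate (horizontal distance between vial_block and bay_seat below 0.006 m and z of vial_block in the frame of bay_seat below 0.008 m and contact force between the fingers and vial_block above 1 N), for 0.1 s.
At the end, for the whole second after the job is handed in: The vial block stands upright (within 3 degrees) over both pegs of the free bay, its underside down on the hot plate (within 3 mm) and its centre within 4 mm of the plate's, its long side along the plate's long side (either way round, within 7 degrees), released and at rest (horizontal distance between vial_block and bay_seat below 0.004 m and z of vial_block in the frame of bay_seat between -0.003 and 0.003 m and angle between vial_block's own z axis and vertical below 0.05 rad and angle between the y axis of vial_block and the y axis of hot_plate, either way round below 0.12 rad and linear speed of vial_block below 0.01 m/s); the robot touches nothing.
It fails at once if the vial block is tipped more than 57 degrees from upright (angle between vial_block's own z axis and vertical above 1 rad).
It fails at once if one of the listed bystanders is moved more than 30 mm (distance of any of tip_box, amber_bottle, micropipette, white_bottle, petri_dish, spare_vial from where it was at the start of the episode above 0.03 m).
It also fails if it takes over 40 s, if anything falls off the work surface, if the arm or the gripper's body presses on something with over 40 N, if the wrist force passes 120 N, or if a joint passes its speed limit or range.

## Working session

There is one attempt and no reset: what is moved stays moved. The work goes in short steps, Python scripts to look and compute and a tool call to move; the robot and the scene stay as the last step left them, time stands still between calls to the robot, and variables do not carry over. Pictures are saved under pics/ and viewed, about 8 in all and at most 12, crops included, and the job is handed in when it is done.

Besides the shell and the picture viewer there is one more tool, called after "Request:" in YAML: its name, and indented under it one key for each argument. send_rows: Moves the arm, as the interface text tells. Its arguments: {"type":"object","properties":{"xyz":{"type":"array","items":{"type":"array","items":{"type":"number"}}},"twist":{"type":"array","items":{"type":"array","items":{"type":"number"}}},"jaw":{"type":"number"},"grip_force":{"type":"number"}},"required":["xyz","twist"]}

```bash
ls; mkdir -p pics; cat > h.py <<'E'
import numpy as np, cv2, json
from rig import env
def shot(n):
    im,d=env.read_camera(n); np.savez(f'{n}.npz',im=im,d=d); return im,d
def load(n):
    z=np.load(f'{n}.npz'); return z['im'],z['d']
def ray(n,u,v):
    c=env.camera_info(n); K=np.array(c['camera_matrix'])
    dist=np.array([c['k1'],0,0,0.])
    p=cv2.undistortPoints(np.array([[[u,v]]],float),K,dist)[0,0]
    R=np.array(c['R']);t=np.array(c['t']).ravel()
    return -R.T@t, R.T@np.array([p[0],p[1],1.])
def onplane(n,u,v,z):
    o,d=ray(n,u,v); return o+d*(z-o[2])/d[2]
def cloud(n,d):
    c=env.camera_info(n); K=np.array(c['camera_matrix'])
    v,u=np.mgrid[:480,:640]
    p=cv2.undistortPoints(np.stack([u.ravel(),v.ravel()],1)[:,None].astype(float),K,np.array([c['k1'],0,0,0.]))[:,0]
    X=np.c_[p,np.ones(len(p))]*d.ravel()[:,None]
    R=np.array(c['R']);t=np.array(c['t']).ravel()
    return ((X-t)@R).reshape(480,640,3)
def tri(a,b):
    (o1,d1),(o2,d2)=a,b
    s=np.linalg.lstsq(np.c_[d1,-d2],o2-o1,rcond=None)[0]
    p,q=o1+s[0]*d1,o2+s[1]*d2
    return (p+q)/2,np.linalg.norm(p-q)
def project(n,X):
    c=env.camera_info(n)
    return cv2.projectPoints(np.atleast_2d(X).astype(float),cv2.Rodrigues(np.array(c['R']))[0],np.array(c['t']).ravel().astype(float),np.array(c['camera_matrix']),np.array([c['k1'],0,0,0.]))[0][:,0]
E
python3 - <<'E'
from h import *
for n in('side','top'):
    im,d=shot(n); cv2.imwrite(f'pics/{n}0.png',im); print(n,env.camera_info(n),(d>0).mean())
s=env.observe(); print(s)
E
```

```text
pics
side {'camera_matrix': array([[434.96073786,   0.        , 317.60258917],
       [  0.        , 434.96073786, 234.5945669 ],
       [  0.        ,   0.        ,   1.        ]]), 'k1': -0.0014029899886084053, 'R': array([[ 0.98843051, -0.15093952,  0.0149127 ],
       [-0.08472449, -0.63100767, -0.77113623],
       [ 0.12580496,  0.7609511 , -0.63649551]]), 't': array([-0.58581668,  0.11142826,  0.91887685])} 0.9643359375
top {'camera_matrix': array([[606.95293996,   0.        , 316.98854785],
       [  0.        , 606.95293996, 256.91778084],
       [  0.        ,   0.        ,   1.        ]]), 'k1': -0.08556482369463887, 'R': array([[ 0.02623318, -0.99948981, -0.01821929],
       [-0.99609771, -0.0245991 , -0.08475987],
       [ 0.08426845,  0.02037172, -0.99623482]]), 't': array([-0.04185811,  0.59215692,  1.56564883])} 0.99615234375
{'time': 0.1, 'q': array([-1.22015498,  0.68989849, -0.1944863 ,  1.56624778,  0.15730289,
        0.90250395, -0.21511347]), 'joint_velocities': array([ 0.00273801, -0.00222363, -0.00114525, -0.00171644,  0.00133302,
       -0.00190728, -0.00042651]), 'tau': array([-3.01963453e-03, -5.28507507e+01, -1.27124000e+00, -1.53837740e+01,
       -5.25262195e-02,  1.98270602e-03,  4.99999180e-05]), 'position': array([0.19463498, 0.59342832, 0.30198824]), 'ee_rot': array([ 0.57216433, -0.41525738,  0.5730554 ,  0.41448378]), 'contact_force': array([ 0.19626331, -0.62841399, -0.55440655]), 'torque': array([ 0.0212001 , -0.01813035,  0.00680284]), 'grip_width': 1.0003576780223964}
```

View pics/side0.png

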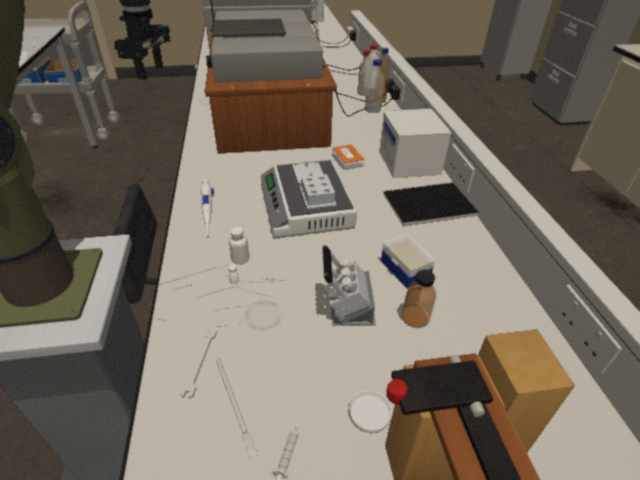

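View pics/top0.png

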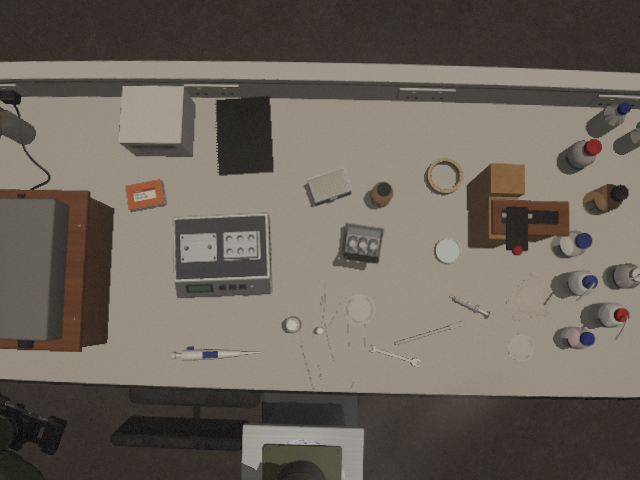

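The top view shows the block on the stand at about (362,243), the heater at (222,255) with the free bay at (198,248), and the tube block at (240,245). In the side view the black handle is at about (328,265) and the heater is at (305,195).

```bash
python3 - <<'E'
from h import *
def crop(n,x,y,w,h): return cv2.resize(load(n)[0][y:y+h,x:x+w],(400,300),interpolation=cv2.INTER_CUBIC)
m=np.vstack([np.hstack([crop('top',332,217,64,48),crop('top',168,210,112,84)]),np.hstack([crop('side',300,235,120,90),crop('side',257,150,104,78)])])
cv2.imwrite('pics/m1.png',np.clip(m*1.3,0,255).astype('uint8'))
T=cloud('top',load('top')[1]);S=cloud('side',load('side')[1])
for (u,v) in [(300,230),(200,248),(188,262),(362,230),(363,243),(225,220)]: print('top',u,v,T[v,u].round(4))
for (u,v) in [(327,262),(300,180),(318,190),(440,300)]: print('side',u,v,S[v,u].round(4))
E
```

```text
top 300 230 [ 0.6663  0.0211 -0.0011]
top 200 248 [0.6047 0.273  0.0704]
top 188 262 [0.5681 0.3031 0.0679]
top 362 230 [ 0.6617 -0.1411  0.0646]
top 363 243 [ 0.624  -0.1421  0.1037]
top 225 220 [0.679  0.2118 0.0676]
side 327 262 [ 0.5864 -0.1425  0.1313]
side 300 180 [0.5818 0.2382 0.0694]
side 318 190 [0.6138 0.1417 0.0995]
side 440 300 [ 8.281e-01 -1.513e-01  2.000e-04]
```

View pics/m1.png

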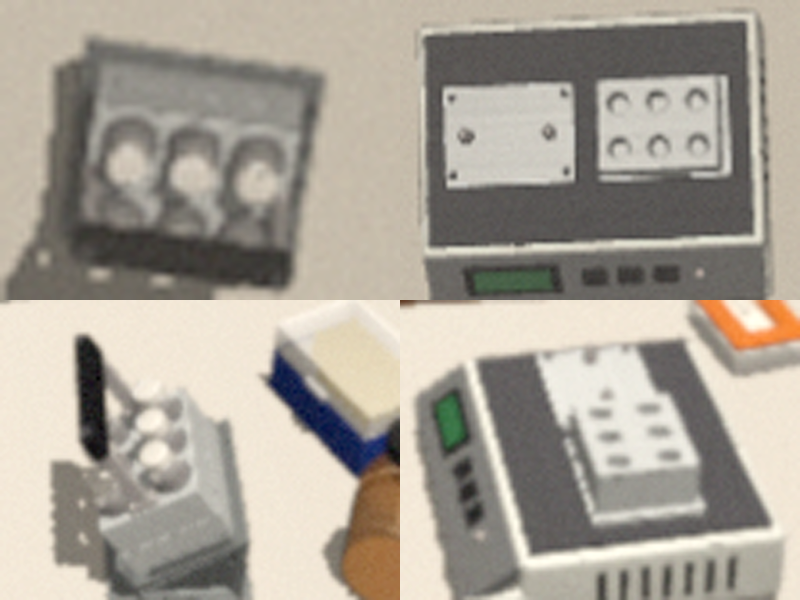

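The crops show the bar in the top view from about (345,253) to (379,259). The hot plate is at crop (445-575, 85-185), and its pegs are at (466,135) and (549,131), about top px (186.5,248) and (209.5,246.5). Next I'll take measurements from both views.

```bash
python3 - <<'E'
from h import *
from scipy.spatial.transform import Rotation as Ro
im={n:load(n)[0] for n in('top','side')}
C={n:cloud(n,load(n)[1]) for n in im}
# bar
roi={'top':(335,245,50,25),'side':(315,240,25,50)}
ends={}
for n in im:
    x,y,w,h=roi[n]; g=im[n].max(2).astype(int); m=np.zeros((480,640),np.uint8); m[y:y+h,x:x+w]=(g[y:y+h,x:x+w]<(45 if n=='top' else 45))*255
    k,l,st,ce=cv2.connectedComponentsWithStats(m); i=1+np.argmax(st[1:,4]); m=(l==i).astype(np.uint8)
    r=cv2.minAreaRect(np.argwhere(m)[:,::-1].astype(np.float32)); print(n,st[i],r)
    me=cv2.erode(m,np.ones((3,3))); P=C[n][me>0]; P=P[P[:,2]>.09]
    c=np.median(P,0); u,s,vt=np.linalg.svd(P-c,full_matrices=False); print(' cloud',len(P),c.round(4),vt.round(3).tolist(),P.min(0).round(3),P.max(0).round(3), s/np.sqrt(len(P)))
    b=cv2.boxPoints(r); print(' box',b.round(1).tolist()); 
# hot plate & tube block
g=im['top'].max(2); m=np.zeros((480,640),np.uint8); m[228:268,178:219]=(g[228:268,178:219]>110)*255
k,l,st,ce=cv2.connectedComponentsWithStats(m); i=1+np.argmax(st[1:,4]); mm=(l==i)
P=C['top'][cv2.erode(mm.astype(np.uint8),np.ones((5,5)))>0]; print('plate z',np.median(P[:,2]),st[i])
P=C['side'][:,:]; sm=(im['side'].max(2)>110)
r=cv2.minAreaRect(np.argwhere(mm)[:,::-1].astype(np.float32)); 
q=np.array([onplane('top',a,b,.069) for a,b in cv2.boxPoints(r)]); print('plate',q.round(4).tolist(),q.mean(0),np.linalg.norm(q-np.roll(q,1,0),axis=1))
# side: plate height
Q=C['side'][150:185,290:330].reshape(-1,3); Q=Q[(Q[:,2]>.05)&(Q[:,2]<.08)]; print('side z',np.percentile(Q[:,2],[5,50,95]))
# heater deck outline yaw
g=im['top'].max(2);
for a in [(186.5,248),(209.5,246.7)]: print('peg',onplane('top',*a,.076))
print(Ro.from_quat(env.observe()['ee_rot'],scalar_first=True).as_matrix().round(3))
E
```

```text
top [349 254   1   1   1] ((349.0, 254.0), (0.0, 0.0), 0.0)
  return _methods._mean(a, axis=axis, dtype=dtype,
  ret = um.true_divide(
Traceback (most recent call last):
ValueError: zero-size array to reduction operation minimum which has no identity
```

```bash
cat > m.py <<'E'
from h import *
from scipy.spatial.transform import Rotation as Ro
im={n:load(n)[0] for n in('top','side')}
C={n:cloud(n,load(n)[1]) for n in im}
roi={'top':(335,245,50,25),'side':(315,240,25,50)}
for n in im:
    x,y,w,h=roi[n]; g=im[n].max(2).astype(int); m=np.zeros((480,640),np.uint8)
    # dark AND high above the bench
    m[y:y+h,x:x+w]=((g<(75 if n=='top' else 60))&(C[n][...,2]>.085))[y:y+h,x:x+w]*255
    k,l,st,ce=cv2.connectedComponentsWithStats(m); i=1+np.argmax(st[1:,4]); m=(l==i).astype(np.uint8)
    r=cv2.minAreaRect(np.argwhere(m)[:,::-1].astype(np.float32)); print(n,st[i],r)
    P=C[n][m>0]
    c=np.median(P,0); u,s,vt=np.linalg.svd(P-c,full_matrices=False); print(' cloud',len(P),c.round(4),P.mean(0).round(4),'\n',vt.round(3).tolist(),s/np.sqrt(len(P)))
    for a in vt: print('  ext',np.percentile((P-c)@a,[0,3,97,100]).round(4))
    print(' box',cv2.boxPoints(r).round(1).tolist())
g=im['top'].max(2); m=np.zeros((480,640),np.uint8); m[228:268,178:219]=(g[228:268,178:219]>110)*255
k,l,st,ce=cv2.connectedComponentsWithStats(m); i=1+np.argmax(st[1:,4]); mm=(l==i)
P=C['top'][cv2.erode(mm.astype(np.uint8),np.ones((5,5)))>0]; print('plate z',np.median(P[:,2]),st[i])
r=cv2.minAreaRect(np.argwhere(mm)[:,::-1].astype(np.float32)); 
q=np.array([onplane('top',a,b,.069) for a,b in cv2.boxPoints(r)]); print('plate',q.round(4).tolist(),q.mean(0),np.linalg.norm(q-np.roll(q,1,0),axis=1))
Q=C['side'][150:185,290:330].reshape(-1,3); Q=Q[(Q[:,2]>.05)&(Q[:,2]<.08)]; print('side z',np.percentile(Q[:,2],[5,50,95]))
for a in [(186.5,248),(209.5,246.7)]: print('peg',onplane('top',*a,.076))
# slope face normal of block top (z between), top view region uphill of vials
Q=C['top'][224:233,348:378].reshape(-1,3); c=Q.mean(0); print('blocktop',c.round(4),np.linalg.svd(Q-c)[2][2].round(3) if len(Q)<900 else '')
print(Ro.from_quat(env.observe()['ee_rot'],scalar_first=True).as_matrix().round(3))
E
python3 m.py
```

```text
top [343 252  36  11 223] ((360.42999267578125, 256.989990234375), (35.638179779052734, 6.646804332733154), 8.130102157592773)
 cloud 223 [ 0.5859 -0.1343  0.13  ] [ 0.5854 -0.1347  0.1364] 
 [[-0.086, 0.054, 0.995], [0.117, 0.992, -0.043], [-0.989, 0.113, -0.092]] [0.0996375  0.0250063  0.00445098]
  ext [-0.013  -0.0101  0.0064  1.4865]
  ext [-0.0441 -0.041   0.0402  0.043 ]
  ext [-0.009  -0.0076  0.007   0.0074]
 box [[342.29998779296875, 257.79998779296875], [343.29998779296875, 251.1999969482422], [378.5, 256.20001220703125], [377.6000061035156, 262.79998779296875]]
side [323 247   9  36 230] ((327.11077880859375, 264.49383544921875), (35.278934478759766, 6.933752536773682), 86.8201675415039)
 cloud 230 [ 0.5861 -0.1454  0.1295] [ 0.586  -0.147   0.1305] 
 [[0.144, 0.783, -0.605], [0.016, -0.613, -0.79], [-0.989, 0.104, -0.101]] [0.05598318 0.01716482 0.00355513]
  ext [-0.797  -0.0256  0.0338  0.039 ]
  ext [-0.0856 -0.0269  0.0285  0.0312]
  ext [-0.0072 -0.0059  0.0058  0.0067]
 box [[322.70001220703125, 247.10000610351562], [329.6000061035156, 246.6999969482422], [331.6000061035156, 281.8999938964844], [324.6000061035156, 282.29998779296875]]
plate z 0.07089035313565781 [ 180  233   37   30 1006]
plate [[0.6396, 0.3288, 0.069], [0.6459, 0.2339, 0.069], [0.5734, 0.2278, 0.069], [0.5669, 0.3222, 0.069]] [0.60645308 0.27816302 0.069     ] [0.07296277 0.09505269 0.07274049 0.09464807]
side z [0.06210078 0.0679771  0.07119098]
peg [0.60334712 0.30667326 0.076     ]
peg [0.60810303 0.24741171 0.076     ]
blocktop [ 0.6677 -0.1427  0.0591] [-0.989 -0.02  -0.143]
[[-0.    -0.95   0.312]
 [-0.002  0.312  0.95 ]
 [-1.    -0.    -0.002]]
```

```bash
python3 - <<'E'
from h import *
p,e=tri(ray('top',360.43,256.99),ray('side',327.11,264.5)); print('bar centre',p,e)
# ends: silhouette short-edge midpoints
ta,tb=(342.8,254.5),(378.05,259.5); sa,sb=(326.15,246.9),(328.1,282.1)
A,ea=tri(ray('top',*ta),ray('side',*sa));B,eb=tri(ray('top',*tb),ray('side',*sb)); d=A-B; print(A,ea,B,eb,np.linalg.norm(d),np.degrees(np.arctan2(-d[0],d[1])))
# spare: pegs/plate centre seen in side view
pc=np.array([.606,.2775,.069]); print(project('side',pc),project('side',[.6035,.307,.083]),project('side',[.608,.2475,.083]))
E
```

```text
bar centre [ 0.58787322 -0.13571613  0.11833316] 0.000588371184853232
[ 0.59285965 -0.09209304  0.12365722] 0.0013452401360524388 [ 0.58260668 -0.17932283  0.11653004] 1.6152230616657014e-05 0.08811899600654603 -6.70377503892014
[[307.24321876 171.64482911]] [[304.87542077 161.55052773]] [[309.53698173 172.95536065]]
```

```bash
cat > g.py <<'E'
from h import *
from scipy.spatial.transform import Rotation as Ro
def tool(yaw,tilt):  # tool R: z=block x (uphill), x=-block n
    a,t=np.radians([yaw,tilt])
    u=np.array([np.cos(t)*np.cos(a),np.cos(t)*np.sin(a),np.sin(t)])
    n=np.array([-np.sin(t)*np.cos(a),-np.sin(t)*np.sin(a),np.cos(t)])
    return np.c_[-n,np.cross(u,-n),u]
def rel(p,R,s=None):
    s=s or env.observe(); R0=Ro.from_quat(s['ee_rot'],scalar_first=True).as_matrix()
    return (R0.T@(np.array(p)-s['position'])).round(4),np.degrees(Ro.from_matrix(R0.T@R).as_rotvec()).round(2)
def tcp_from_grasp(c,R,back=0.): return np.array(c)-R[:,0]*(.045+back)
BAR=np.array([.587,-.136,.120]); YB=-6.7
SEAT=np.array([.606,.2775,.069]); YP=4.2
E
python3 - <<'E'
from g import *
print(rel([.42,.25,.33],tool(35,0)))
R=tool(YB,32); p=tcp_from_grasp(BAR,R,.09); print(p,rel(p,R))
E
```

```text
(array([-0.0275, -0.3211, -0.2562]), array([36.85, -0.09,  0.04]))
[ 0.51594946 -0.12765348  0.23448649] (array([ 0.0686, -0.53  , -0.585 ]), array([ 76.39, -26.85, -21.83]))
```

Request:
send_rows:
  xyz:
    - [-0.028,-0.05,-0.04]
    - [-0.028,-0.1,-0.08]
    - [-0.028,-0.15,-0.12]
    - [-0.028,-0.2,-0.16]
    - [-0.028,-0.25,-0.2]
    - [-0.028,-0.29,-0.23]
    - [-0.028,-0.321,-0.256]
    - [-0.028,-0.321,-0.256]
  twist:
    - [6,0,0]
    - [12,0,0]
    - [18,0,0]
    - [24,0,0]
    - [30,0,0]
    - [34,0,0]
    - [37,0,0]
    - [37,0,0]
  jaw: 1
  grip_force: 45

```text
time: 1.1
position: [0.4216, 0.2466, 0.3303]
ee_rot: [0.675, -0.211, 0.676, 0.208]
contact_force: [0.3, 0.3, -1.4]
grip_width: 1.001
```

```bash
python3 - <<'E'
from g import *
s=env.observe();print(s['time'],s['position'],s['q'].round(2))
R=tool(YB,32); p=tcp_from_grasp(BAR,R,.09); print(p,rel(p,R))
E
```

```text
1.1 [0.4215702  0.24662568 0.33025267] [-0.6   0.47 -0.04  1.94  0.03  0.74 -0.06]
[ 0.51594946 -0.12765348  0.23448649] (array([ 0.0972, -0.3618, -0.1335]), array([ 40.09, -30.66, -11.27]))
```

Request:
send_rows:
  xyz:
    - [0.012,-0.046,-0.017]
    - [0.024,-0.091,-0.033]
    - [0.036,-0.136,-0.05]
    - [0.049,-0.181,-0.067]
    - [0.061,-0.227,-0.084]
    - [0.073,-0.272,-0.1]
    - [0.085,-0.317,-0.117]
    - [0.097,-0.362,-0.133]
  twist:
    - [5,-3.8,-1.4]
    - [10,-7.7,-2.8]
    - [15,-11.5,-4.2]
    - [20,-15.3,-5.6]
    - [25,-19.2,-7]
    - [30,-23,-8.5]
    - [35,-26.8,-9.9]
    - [40,-30.7,-11.3]

```text
time: 2.1
position: [0.456, -0.0264, 0.2444]
ee_rot: [0.783, -0.054, 0.619, 0.025]
contact_force: [-0.9, -0.9, -1.0]
grip_width: 0.999
```

```bash
python3 - <<'E'
from g import *
s=env.observe();print(s['time'],s['position'],s['q'].round(2))
R=tool(YB,32)
for b in (.09,.0): p=tcp_from_grasp(BAR,R,b); print(p,rel(p,R))
im,d=shot('side');im2,_=shot('top')
a=cv2.resize(im[170:350,240:440],(440,400)); b=cv2.resize(im2[190:310,300:420],(360,400)[::1]); cv2.imwrite('pics/p2.png',np.hstack([a,b]))
E
```

```text
2.1 [ 0.45604252 -0.02635976  0.24439984] [ 0.11  0.55 -0.28  2.29  1.16  0.21 -1.13]
[ 0.51594946 -0.12765348  0.23448649] (array([ 0.0262, -0.1064,  0.044 ]), array([ 13.02, -18.43,  -2.15]))
[ 0.56331649 -0.13321783  0.15816216] (array([ 0.1116, -0.113 ,  0.0718]), array([ 13.02, -18.43,  -2.15]))
```

View pics/p2.png

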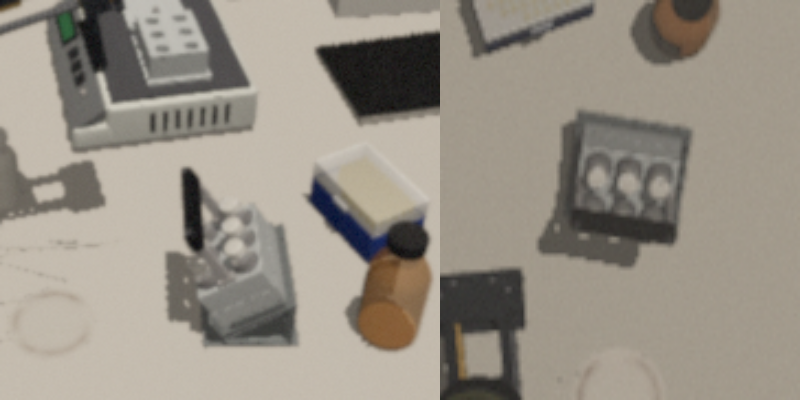

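The gripper is bottom left, at about (480,330) in the right panel. It lags because the wrist is near a singularity (q6≈0.2). The block is undisturbed, so I'll continue to the pre-grasp pose.

Request:
send_rows:
  xyz:
    - [0.004,-0.018,0.008]
    - [0.008,-0.036,0.015]
    - [0.013,-0.054,0.022]
    - [0.017,-0.072,0.03]
    - [0.022,-0.09,0.037]
    - [0.026,-0.106,0.044]
    - [0.026,-0.106,0.044]
    - [0.026,-0.106,0.044]
  twist:
    - [2.2,-3,-0.4]
    - [4.3,-6,-0.7]
    - [6.5,-9,-1]
    - [8.7,-12,-1.4]
    - [10.9,-15.3,-1.8]
    - [13,-18.4,-2.1]
    - [13,-18.4,-2.1]
    - [13,-18.4,-2.1]

```text
time: 3.2
position: [0.515, -0.1277, 0.2343]
ee_rot: [0.872, 0.028, 0.486, -0.051]
contact_force: [0.5, -0.1, -0.9]
grip_width: 0.998
```

```bash
cat > st.py <<'E'
from g import *
s=env.observe();print(s['time'],s['position'],s['q'].round(2),s['grip_width'],s['contact_force'].round(1))
R=tool(YB,32)
for b in (.09,.0): p=tcp_from_grasp(BAR,R,b); print(p,rel(p,R))
E
python3 st.py
```

```text
3.2 [ 0.51502967 -0.1277095   0.23429237] [ 0.6   0.71 -0.7   2.32  2.27  0.54 -2.17] 0.9984284622017864 [ 0.5 -0.1 -0.9]
[ 0.51594946 -0.12765348  0.23448649] (array([0.0003, 0.0002, 0.0009]), array([ 0.09, -0.26, -0.  ]))
[ 0.56331649 -0.13321783  0.15816216] (array([0.0903, 0.0002, 0.0013]), array([ 0.09, -0.26, -0.  ]))
```

Request:
send_rows:
  xyz:
    - [0.012,0,0.001]
    - [0.025,0,0.001]
    - [0.038,0,0.001]
    - [0.05,0,0.001]
    - [0.062,0,0.001]
    - [0.075,0,0.001]
    - [0.075,0,0.001]
  twist:
    - [0,0,0]
    - [0,0,0]
    - [0,0,0]
    - [0,0,0]
    - [0,0,0]
    - [0,0,0]
    - [0,0,0]

```text
time: 4.08
position: [0.5553, -0.1325, 0.17]
ee_rot: [0.872, 0.028, 0.486, -0.051]
contact_force: [0.3, -0.3, 0.3]
grip_width: 0.997
```

```bash
python3 st.py; python3 - <<'E'
from g import *
im,d=shot('side')
cv2.imwrite('pics/p3.png',cv2.resize(im[200:335,250:430],(800,600),interpolation=cv2.INTER_CUBIC))
E
```

```text
4.075 [ 0.5552892  -0.13245797  0.17003621] [ 0.58  0.89 -0.68  2.24  2.35  0.63 -2.18] 0.9972407521512775 [ 0.3 -0.3  0.3]
[ 0.51594946 -0.12765348  0.23448649] (array([-0.0757,  0.0002,  0.0001]), array([ 0.05, -0.31, -0.02]))
[ 0.56331649 -0.13321783  0.15816216] (array([0.0143, 0.0002, 0.0006]), array([ 0.05, -0.31, -0.02]))
```

View pics/p3.png

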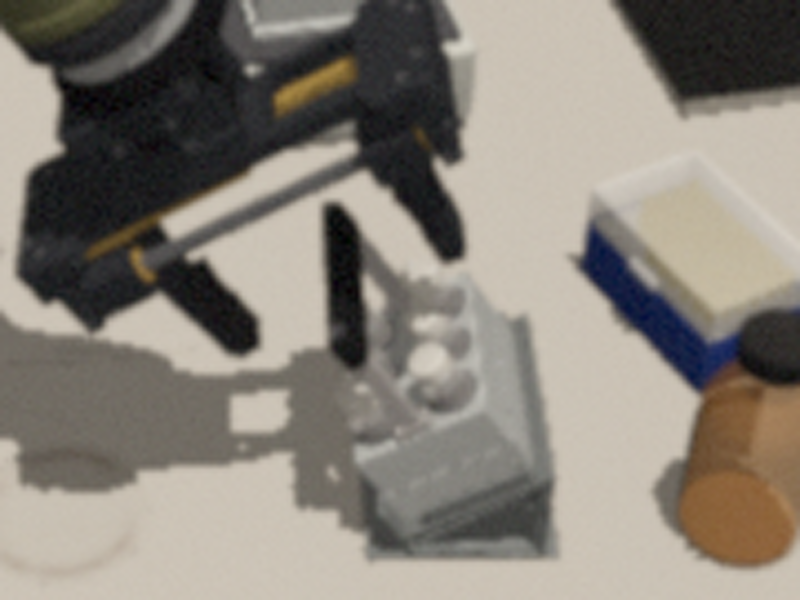

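The bar (crop (345,285)) is midway between the fingertips at (242,345) and (455,250), so the grasp is centred. I'll advance and close.

Request:
send_rows:
  xyz:
    - [0.007,0,0.0005]
    - [0.014,0,0.0005]
    - [0.014,0,0.0005]
  twist:
    - [0,-0.3,0]
    - [0,-0.3,0]
    - [0,-0.3,0]

```text
time: 4.5
position: [0.5629, -0.1333, 0.1585]
ee_rot: [0.873, 0.028, 0.484, -0.051]
contact_force: [0.1, -0.2, -0.3]
grip_width: 1.002
```

Request:
send_rows:
  xyz:
    - [0,0,0]
    - [0,0,0]
    - [0,0,0]
    - [0,0,0]
    - [0,0,0]
    - [0,0,0]
    - [0,0,0]
    - [0,0,0]
  twist:
    - [0,0,0]
    - [0,0,0]
    - [0,0,0]
    - [0,0,0]
    - [0,0,0]
    - [0,0,0]
    - [0,0,0]
    - [0,0,0]
  jaw: 0
  grip_force: 45

```text
time: 5.5
position: [0.5629, -0.1333, 0.1585]
ee_rot: [0.873, 0.028, 0.484, -0.051]
contact_force: [0.5, -0.4, -0.9]
grip_width: 0.13
```

```bash
python3 st.py
```

```text
5.5 [ 0.56292654 -0.13332495  0.1584702 ] [ 0.58  0.92 -0.68  2.22  2.36  0.65 -2.18] 0.12956714286058738 [ 0.5 -0.4 -0.9]
[ 0.51594946 -0.12765348  0.23448649] (array([-0.0895,  0.0002,  0.0001]), array([ 0.05, -0.01, -0.02]))
[ 0.56331649 -0.13321783  0.15816216] (array([0.0005, 0.0002, 0.0002]), array([ 0.05, -0.01, -0.02]))
```

The opening is 0.13, about 11.4 mm, so the 12 mm bar is held. I'll lift along the block normal.

Request:
send_rows:
  xyz:
    - [-0.006,0,0]
    - [-0.014,0,0]
    - [-0.024,0,0]
    - [-0.034,0,0]
    - [-0.046,0,0]
    - [-0.058,0,0]
    - [-0.07,0,0]
    - [-0.08,0,0]
  twist:
    - [0,0,0]
    - [0,0,0]
    - [0,0,0]
    - [0,0,0]
    - [0,0,0]
    - [0,0,0]
    - [0,0,0]
    - [0,0,0]

```text
time: 6.5
position: [0.5204, -0.1283, 0.2271]
ee_rot: [0.873, 0.028, 0.484, -0.051]
contact_force: [0.3, -0.6, -5.7]
grip_width: 0.13
```

```bash
python3 - <<'E'
from g import *
s=env.observe();print(s['time'],s['position'],s['q'].round(2),s['grip_width'],s['contact_force'].round(1))
# upright at waypoints
print(rel([.52,-.1,.33],tool(0,0)))
print(rel([.56,.1,.33],tool(YP,0)))
E
```

```text
6.5 [ 0.52037936 -0.12831025  0.22711925] [ 0.6   0.74 -0.7   2.31  2.29  0.56 -2.18] 0.12981757036290795 [ 0.3 -0.6 -5.7]
(array([-0.0892,  0.028 ,  0.0514]), array([-6.46, 31.96,  1.87]))
(array([-0.0804,  0.2313,  0.0655]), array([-10.55,  31.9 ,   3.04]))
```

Request:
send_rows:
  xyz:
    - [-0.011,0.0035,0.0065]
    - [-0.022,0.007,0.013]
    - [-0.033,0.0105,0.0195]
    - [-0.045,0.014,0.026]
    - [-0.056,0.0175,0.0325]
    - [-0.067,0.021,0.039]
    - [-0.078,0.0245,0.045]
    - [-0.089,0.028,0.051]
  twist:
    - [-0.8,4,0.2]
    - [-1.6,8,0.5]
    - [-2.4,12,0.7]
    - [-3.2,16,0.9]
    - [-4,20,1.2]
    - [-4.8,24,1.4]
    - [-5.7,28,1.6]
    - [-6.5,32,1.9]

```text
time: 7.5
position: [0.5199, -0.099, 0.3317]
ee_rot: [0.706, -0.0, 0.708, 0.002]
contact_force: [0.7, -1.8, -6.5]
grip_width: 0.13
```

```bash
python3 - <<'E'
from g import *
s=env.observe();print(s['time'],s['position'],s['q'].round(2),s['grip_width'],s['contact_force'].round(1))
print(rel([.52,-.1,.33],tool(0,0)))
print(rel([.56,.1,.33],tool(YP,0)))
E
```

```text
7.5 [ 0.51986315 -0.09901175  0.33171273] [ 0.57  0.61 -0.77  1.8   0.52  0.94 -0.42] 0.130245711121032 [ 0.7 -1.8 -6.5]
(array([ 0.0017, -0.001 ,  0.0001]), array([ 0.2 , -0.1 , -0.16]))
(array([0.0022, 0.1989, 0.0408]), array([-4.  , -0.1 , -0.17]))
```

```bash
python3 - <<'E'
from g import *
print(rel([.606,.2775,.30],tool(YP,0)))
E
```

```text
(array([0.0326, 0.3761, 0.0875]), array([-4.  , -0.1 , -0.17]))
```

Request:
send_rows:
  xyz:
    - [0.0,0.04,0.01]
    - [0.0,0.09,0.022]
    - [0.0,0.14,0.034]
    - [0.0,0.19,0.045]
    - [0.0,0.24,0.057]
    - [0.01,0.29,0.068]
    - [0.02,0.335,0.08]
    - [0.0325,0.376,0.0875]
  twist:
    - [-0.5,0,0]
    - [-1,0,0]
    - [-1.5,0,0]
    - [-2,0,0]
    - [-2.5,0,0]
    - [-3,0,0]
    - [-3.5,-0.1,-0.1]
    - [-4,-0.1,-0.2]

```text
time: 8.5
position: [0.606, 0.2789, 0.3001]
ee_rot: [0.707, -0.027, 0.706, 0.026]
contact_force: [0.5, -0.3, -6.2]
grip_width: 0.129
```

Request:
send_rows:
  xyz:
    - [0,0,0]
  twist:
    - [0,0,0]

```text
time: 8.62
position: [0.6038, 0.2836, 0.2991]
ee_rot: [0.706, -0.029, 0.707, 0.029]
contact_force: [-0.4, -0.9, -5.7]
grip_width: 0.131
```

```bash
python3 - <<'E'
from g import *
s=env.observe();print(s['time'],s['position'],s['q'].round(2),s['grip_width'],s['contact_force'].round(1))
print(rel([.606,.2775,.30],tool(YP,0)))
a,_=shot('side');b,_=shot('top')
print(project('side',[.606,.2775,.153]),project('top',[.606,.2775,.153]))
A=cv2.resize(a[60:240,230:400],(400,424),interpolation=cv2.INTER_CUBIC);B=cv2.resize(b[200:306,140:240],(400,424),interpolation=cv2.INTER_CUBIC)
cv2.imwrite('pics/p4.png',np.hstack([A,B]))
E
```

```text
8.625 [0.60381311 0.28358069 0.29909369] [-0.17  0.83 -0.7   1.41  0.56  1.11 -0.87] 0.1311825255617767 [-0.4 -0.9 -5.7]
(array([-0.0009, -0.0062,  0.0017]), array([ 0.49, -0.11, -0.05]))
[[307.23541699 143.20545664]] [[191.06828998 244.05338209]]
```

View pics/p4.png

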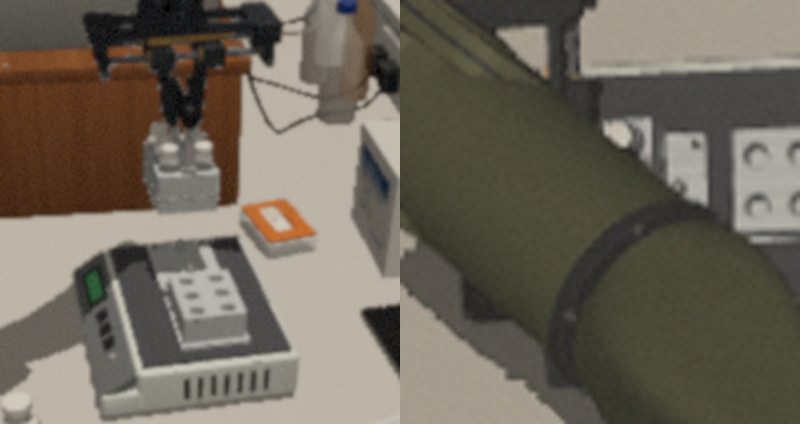

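The side panel shows the upright block in hand above the free bay. The arm hides most of the top view, but the block's -y edge is visible at crop x≈650, top px ≈202.5. I'll settle the pose, then measure the block in hand.

Request:
send_rows:
  xyz:
    - [0.005,-0.006,0.0017]
    - [0.015,-0.006,0.0017]
    - [0.024,-0.006,0.0017]
    - [0.029,-0.006,0.0017]
    - [0.029,-0.006,0.0017]
    - [0.029,-0.006,0.0017]
  twist:
    - [0.5,-0.1,0]
    - [0.5,-0.1,0]
    - [0.5,-0.1,0]
    - [0.5,-0.1,0]
    - [0.5,-0.1,0]
    - [0.5,-0.1,0]

```text
time: 9.48
position: [0.6077, 0.2733, 0.271]
ee_rot: [0.707, -0.025, 0.706, 0.023]
contact_force: [-0.4, 1.4, -5.7]
grip_width: 0.129
```

```bash
python3 - <<'E'
from g import *
s=env.observe();print(s['time'],s['position'],s['joint_velocities'].round(3).max(),s['q'].round(2),s['contact_force'].round(1))
print(rel([.606,.2775,.27],tool(YP,0)))
a,_=shot('side');b,_=shot('top')
S=cloud('side',load('side')[1]);T=cloud('top',load('top')[1])
np.set_printoptions(suppress=True,precision=4)
print(project('side',[[.606,.2355,.123],[.606,.2355,.167]]),project('top',[.606,.2355,.167]))
A=cv2.resize(a[120:190,270:340],(400,400),interpolation=cv2.INTER_CUBIC);B=cv2.resize(b[220:270,165:215],(400,400),interpolation=cv2.INTER_CUBIC)
cv2.imwrite('pics/p5.png',np.clip(np.hstack([A,B])*1.4,0,255).astype('uint8'))
E
```

```text
9.475 [0.60769956 0.27330833 0.27102035] 0.002 [-0.16  0.85 -0.68  1.45  0.58  1.05 -0.9 ] [-0.4  1.4 -5.7]
(array([ 0.001 ,  0.0043, -0.0014]), array([-0.3 ,  0.12,  0.16]))
[[309.4517 161.8281]
 [309.5053 146.104 ]] [[207.0278 243.8471]]
```

View pics/p5.png

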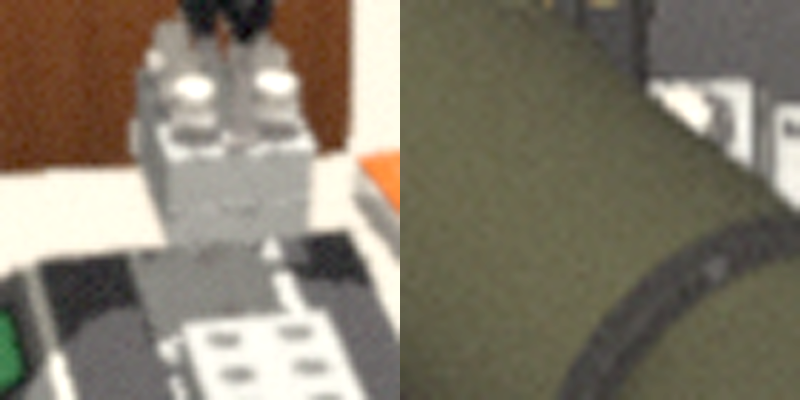

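The top view shows the block's top edge at crop x≈750 (px col ≈208.7) and its +x edge at row ≈230. In the side view the front face has corners at about (160,152), (312,145), (170,243) and (305,235). I'll measure these edges at subpixel level.

```bash
cat > e.py <<'E'
from g import *
np.set_printoptions(suppress=True,precision=4)
def edge(prof,x0):  # subpixel strongest gradient
    g=np.abs(np.diff(prof.astype(float))); i=int(np.argmax(g)); w=g[max(i-1,0):i+2]; return x0+max(i-1,0)+0.5+(w*np.arange(len(w))).sum()/w.sum()
s=env.observe(); zt=s['position'][2]-.045-.102+.044
R=Ro.from_quat(s['ee_rot'],scalar_first=True).as_matrix(); ux,uy=R[:2,2],R[:2,1]
t=load('top')[0].max(2); 
P=np.array([onplane('top',edge(t[v,205:212],205),v,zt)[:2] for v in range(232,239)])
Q=np.array([onplane('top',u,edge(t[226:234,u],226),zt)[:2] for u in range(199,207)])
c=s['position'][:2]
print('tcp',c,'z',zt); print('-y edge dist (exp -.042)',((P-c)@uy)); print('+x edge dist (exp .032)',((Q-c)@ux))
sd=load('side')[0].max(2); S=cloud('side',load('side')[1])
F=S[150:159,302:322].reshape(-1,3); print('front face y rel (exp -.042)',np.percentile((F[:,:2]-c)@uy,[10,50,90]), 'z',F[:,2].min(),F[:,2].max())
E
cat >> e.py <<'E'
yf=c-uy*.042
def onface(u,v):
    o,d=ray('side',u,v); n=np.r_[uy,0]; return o+d*((np.r_[yf,0]-o)@n)/(d@n)
for u in range(304,318,4):
    v=edge(sd[153:167,u],153); print('bottom',u,v,onface(u,v)[2]-s['position'][2],'exp -.147')
for v in range(149,160,2):
    l=edge(sd[v,293:303],293);r=edge(sd[v,320:329],320); a=[(onface(k,v)[:2]-c)@ux for k in(l,r)]; print(v,a,'mid',np.mean(a))
E
python3 e.py
```

```text
tcp [0.6077 0.2733] z 0.16811218378449194
-y edge dist (exp -.042) [-0.042  -0.0417 -0.0417 -0.0416 -0.0417 -0.0419 -0.0418]
+x edge dist (exp .032) [0.0303 0.0302 0.0288 0.0288 0.0242 0.0308 0.0304 0.0301]
front face y rel (exp -.042) [-0.0427 -0.0401 -0.0385] z 0.12993962021674077 0.6795234658211705
bottom 304 161.38235294117646 -0.14267871513318292 exp -.147
bottom 308 161.69230769230768 -0.14469675648264974 exp -.147
bottom 312 161.80434782608697 -0.14615919403501193 exp -.147
bottom 316 164.74137931034483 -0.15578654055836488 exp -.147
149 [np.float64(-0.04215150986863173), np.float64(0.03222092170598937)] mid -0.004965294081321181
151 [np.float64(-0.041982356109346225), np.float64(0.03212949507032099)] mid -0.004926430519512616
153 [np.float64(-0.04030415919684682), np.float64(0.031017624310617106)] mid -0.004643267443114859
155 [np.float64(-0.03816169094521457), np.float64(0.031217007266770912)] mid -0.0034723418392218295
157 [np.float64(-0.03718213679741668), np.float64(0.030800118410638365)] mid -0.003191009193389157
159 [np.float64(-0.035350286276830074), np.float64(0.03099195950329389)] mid -0.002179163386768093
```

```bash
python3 - <<'E'
import io,contextlib
with contextlib.redirect_stdout(io.StringIO()): from e import *
t=cv2.imread('pics/top0.png').max(2)
a=np.radians(YP); ux=np.array([np.cos(a),np.sin(a)]);uy=np.array([-ux[1],ux[0]]); c=SEAT[:2]
f=lambda u,v:onplane('top',u,v,.069)[:2]-c
L=np.array([f(edge(t[v,176:184],176),v) for v in range(238,258)]); Rr=np.array([f(edge(t[v,213:219],213),v) for v in range(238,258)])
U=np.array([f(u,edge(t[229:239,u],229)) for u in range(186,212)]); D=np.array([f(u,edge(t[257:267,u],257)) for u in range(186,212)])
for n,E,w in(('+y',L,uy),('-y',Rr,uy),('+x',U,ux),('-x',D,ux)):
    o=uy if w is ux else ux
    print(n,np.median(E@w),np.std(E@w),'slope deg',np.degrees(np.polyfit(E@o,E@w,1)[0]))
g=255-t.astype(float)
for x,y in((187,248),(209,247)):
    w=g[y-4:y+5,x-4:x+5]; w=np.clip(w-np.median(w)-15,0,None); vv,uu=np.mgrid[y-4:y+5,x-4:x+5]; p=((w*uu).sum()/w.sum(),(w*vv).sum()/w.sum()); print('peg',p,onplane('top',*p,.076))
E
```

```text
+y 0.047828375481956856 0.00031024543343238846 slope deg 0.5517148370490279
-y -0.046360055877235296 0.00027848214172012 slope deg -0.9157507393195011
+x 0.03671630918593381 0.00035954292780981684 slope deg -0.21499742447385922
-x -0.03532172776463555 0.0005266412735532832 slope deg 0.8706895374732412
peg (np.float64(186.218989280245), np.float64(248.0)) [0.6033 0.3074 0.076 ]
peg (np.float64(209.3942857142857), np.float64(246.80190476190475)) [0.6078 0.2477 0.076 ]
```

Plate centre comes out at about (0.6063, 0.278) with yaw 4.2°. In the camera's frame the block sits about 1.3 mm towards -x of the TCP, so I'm aiming the TCP at (0.6076, 0.278).

Request:
send_rows:
  xyz:
    - [0.006,0.0045,0]
    - [0.013,0.0045,0]
    - [0.02,0.0045,0]
    - [0.026,0.0045,0]
    - [0.026,0.0045,0]
    - [0.026,0.0045,0]
  twist:
    - [-0.3,0.1,0.2]
    - [-0.3,0.1,0.2]
    - [-0.3,0.1,0.2]
    - [-0.3,0.1,0.2]
    - [-0.3,0.1,0.2]
    - [-0.3,0.1,0.2]

```text
time: 10.32
position: [0.6076, 0.2778, 0.2452]
ee_rot: [0.707, -0.026, 0.706, 0.026]
contact_force: [0.1, 0.2, -5.6]
grip_width: 0.126
```

```bash
cat > r.py <<'E'
from g import *
s=env.observe();print(s['time'],s['position'].round(4),abs(s['joint_velocities']).max().round(3),s['contact_force'].round(1),s['torque'].round(2),s['grip_width'])
print(rel([.6076,.278,.216],tool(YP,0)))
E
python3 r.py
```

```text
10.325 [0.6076 0.2778 0.2452] 0.004 [ 0.1  0.2 -5.6] [-0.13  0.06 -0.  ] 0.12626181962989746
(array([0.0292, 0.0002, 0.    ]), array([-0.  ,  0.04, -0.05]))
```

Aligned. I'll lower to the peg tips and a little past them, watching the force.

Request:
send_rows:
  xyz:
    - [0.004,0,0]
    - [0.008,0,0]
    - [0.012,0,0]
    - [0.015,0,0]
    - [0.018,0,0]
    - [0.018,0,0]
  twist:
    - [0,0,0]
    - [0,0,0]
    - [0,0,0]
    - [0,0,0]
    - [0,0,0]
    - [0,0,0]

```text
time: 11.08
position: [0.6075, 0.2777, 0.2269]
ee_rot: [0.707, -0.026, 0.707, 0.026]
contact_force: [1.0, -0.1, -5.8]
grip_width: 0.127
```

```bash
python3 r.py
```

```text
11.075 [0.6075 0.2777 0.2269] 0.006 [ 1.  -0.1 -5.8] [-0.04  0.06 -0.03] 0.12714581310181783
(array([0.0109, 0.0003, 0.0001]), array([-0.01,  0.02, -0.04]))
```

Request:
send_rows:
  xyz:
    - [0.002,0,0]
    - [0.004,0,0]
    - [0.005,0,0]
    - [0.005,0,0]
  twist:
    - [0,0,0]
    - [0,0,0]
    - [0,0,0]
    - [0,0,0]

```text
time: 11.58
position: [0.6075, 0.2777, 0.2219]
ee_rot: [0.707, -0.026, 0.707, 0.026]
contact_force: [0.4, -0.5, -5.2]
grip_width: 0.128
```

```bash
python3 r.py
```

```text
11.575 [0.6075 0.2777 0.2219] 0.002 [ 0.4 -0.5 -5.2] [-0.08  0.02 -0.  ] 0.12840685681388794
(array([0.0059, 0.0003, 0.0001]), array([-0.01,  0.02, -0.03]))
```

Request:
send_rows:
  xyz:
    - [0.0015,0,0]
    - [0.003,0,0]
    - [0.004,0,0]
    - [0.004,0,0]
  twist:
    - [0,0,0]
    - [0,0,0]
    - [0,0,0]
    - [0,0,0]

```text
time: 12.08
position: [0.6075, 0.2776, 0.2177]
ee_rot: [0.707, -0.026, 0.707, 0.026]
contact_force: [0.3, 0.2, -6.0]
grip_width: 0.133
```

```bash
python3 r.py
```

```text
12.075 [0.6075 0.2776 0.2177] 0.002 [ 0.3  0.2 -6. ] [-0.02 -0.02  0.  ] 0.13286882489516683
(array([0.0017, 0.0003, 0.0001]), array([-0.01,  0.01, -0.03]))
```

Request:
send_rows:
  xyz:
    - [0.0015,0,0]
    - [0.003,0,0]
    - [0.003,0,0]
  twist:
    - [0,0,0]
    - [0,0,0]
    - [0,0,0]

```text
time: 12.45
position: [0.6074, 0.2789, 0.2162]
ee_rot: [0.707, -0.025, 0.706, 0.027]
contact_force: [-2.9, 0.4, 5.0]
grip_width: 0.13
```

```bash
python3 r.py; python3 - <<'E'
from g import *
a,_=shot('side'); b,_=shot('top')
A=cv2.resize(a[130:220,260:360],(480,432),interpolation=cv2.INTER_CUBIC);B=cv2.resize(b[215:275,165:210],(320,432),interpolation=cv2.INTER_CUBIC)
cv2.imwrite('pics/p6.png',np.clip(np.hstack([A,B])*1.3,0,255).astype('uint8'))
E
```

```text
12.45 [0.6074 0.2789 0.2162] 0.004 [-2.9  0.4  5. ] [-0.06  0.55 -0.01] 0.12951079352891046
(array([ 0.0002, -0.0009,  0.0002]), array([ 0.03,  0.08, -0.14]))
```

View pics/p6.png

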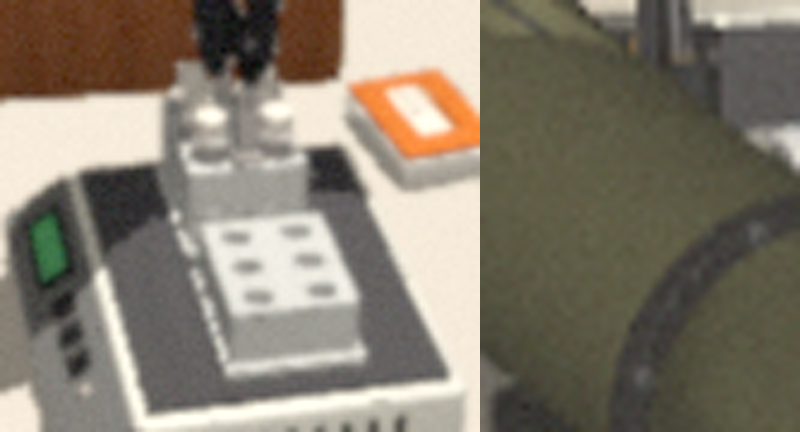

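Contact occurs at TCP z=0.2162, the nominal fully seated height (0.216). In the picture the block sits down on the plate at (240,190). I'll press 1 mm more as a check.

Request:
send_rows:
  xyz:
    - [0.001,0,0]
    - [0.0015,0,0]
    - [0.0015,0,0]
  twist:
    - [0,0,0]
    - [0,0,0]
    - [0,0,0]

```text
time: 12.92
position: [0.6073, 0.279, 0.2161]
ee_rot: [0.707, -0.025, 0.706, 0.027]
contact_force: [-3.8, -1.0, 8.3]
grip_width: 0.133
```

```bash
python3 r.py
```

```text
12.925 [0.6073 0.279  0.2161] 0.003 [-3.8 -1.   8.3] [-0.52  0.84 -0.01] 0.1330779607217972
(array([ 0.0001, -0.001 ,  0.0002]), array([ 0.02,  0.12, -0.14]))
```

It's on a hard stop, so it's seated. I'll release and retreat straight up.

Request:
send_rows:
  xyz:
    - [0,0,0]
    - [0,0,0]
    - [0,0,0]
    - [0,0,0]
    - [0,0,0]
    - [0,0,0]
  twist:
    - [0,0,0]
    - [0,0,0]
    - [0,0,0]
    - [0,0,0]
    - [0,0,0]
    - [0,0,0]
  jaw: 0.9

```text
time: 13.68
position: [0.6073, 0.279, 0.2161]
ee_rot: [0.707, -0.025, 0.706, 0.027]
contact_force: [0.3, -0.3, 0.8]
grip_width: 0.788
```

Request:
send_rows:
  xyz:
    - [-0.01,0,0]
    - [-0.025,0,0]
    - [-0.045,0,0]
    - [-0.07,0,0]
    - [-0.095,0,0]
    - [-0.12,0,0]
    - [-0.14,0,0]
    - [-0.14,0,0]
  twist:
    - [0,0,0]
    - [0,0,0]
    - [0,0,0]
    - [0,0,0]
    - [0,0,0]
    - [0,0,0]
    - [0,0,0]
    - [0,0,0]

```text
time: 14.68
position: [0.6075, 0.2795, 0.3591]
ee_rot: [0.709, -0.024, 0.704, 0.028]
contact_force: [0.8, 0.4, -0.1]
grip_width: 0.898
```

Request:
send_rows:
  xyz:
    - [0,-0.05,-0.02]
    - [0,-0.1,-0.04]
    - [0,-0.15,-0.06]
    - [0,-0.2,-0.08]
    - [0,-0.25,-0.1]
    - [0,-0.3,-0.11]
    - [0,-0.32,-0.12]
    - [0,-0.32,-0.12]
  twist:
    - [0,0,0]
    - [0,0,0]
    - [0,0,0]
    - [0,0,0]
    - [0,0,0]
    - [0,0,0]
    - [0,0,0]
    - [0,0,0]

```text
time: 15.68
position: [0.5106, -0.0505, 0.3562]
ee_rot: [0.708, -0.023, 0.705, 0.026]
contact_force: [0.4, 0.4, 0.1]
grip_width: 0.902
```

```bash
python3 r.py; python3 - <<'E'
from g import *
a,_=shot('side'); b,_=shot('top')
T=cloud('top',load('top')[1])
A=cv2.resize(a[110:220,250:360],(400,400),interpolation=cv2.INTER_CUBIC);B=cv2.resize(b[210:290,160:240],(400,400),interpolation=cv2.INTER_CUBIC)
cv2.imwrite('pics/p7.png',np.clip(np.hstack([A,B])*1.3,0,255).astype('uint8'))
c=SEAT;print(project('top',[.606,.278,.113]),project('top',[.606,.278,.181]))
E
```

```text
15.675 [ 0.5106 -0.0505  0.3562] 0.05 [0.4 0.4 0.1] [-0.03  0.08  0.03] 0.901753188051626
(array([0.1421, 0.3203, 0.119 ]), array([-0.19,  0.28, -0.24]))
[[194.45878119 245.74360346]] [[188.23301552 242.80684756]]
```

View pics/p7.png

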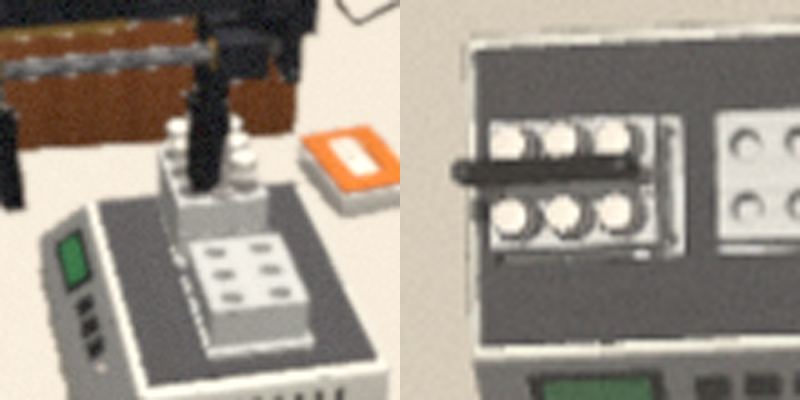

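The top view shows the block upright on the plate, with its outline centre at px ≈(194.7,246) against a predicted (194.5,245.7), and the bar centre at ≈(189,243.6) against (188.2,242.8). I'll do a depth check and then hand in.

```bash
python3 - <<'E'
from g import *
T=cloud('top',load('top')[1]); 
Q=np.vstack([T[235:258,208:211].reshape(-1,3),T[248:250,180:208].reshape(-1,3)])
Q=Q[abs(Q[:,2]-.113)<.012]; A=np.c_[Q[:,:2]-Q[:,:2].mean(0),np.ones(len(Q))]; k=np.linalg.lstsq(A,Q[:,2],rcond=None)[0]
print('block top z',np.median(Q[:,2]),'exp .113; slopes',k[:2],len(Q))
C=T[225:250,165:205].reshape(-1,3); print('bar top',np.percentile(C[:,2],98),'exp .181')
s=env.observe(); print(s['time'],s['contact_force'])
env.hand_in()
E
```

```text
block top z 0.11555159088171997 exp .113; slopes [-0.01817186 -0.02943195] 97
bar top 0.18536545226325604 exp .181
15.775 [ 1.29736359 -0.17539506  1.20042378]
the job is handed in; nothing more can be done
```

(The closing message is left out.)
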